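Bring the cuvette carriage of an optical rail up to its detector and take a reading

TASK

On the short optical rail, press the lock button of the carriage that holds the cuvette and, keeping the button pressed down the whole way, slide that carriage along to the end stop in front of the detector; then let the button up so that the carriage is locked there. After that, press the key on top of the detector head right down and let it come up again. Do it all with the fingertips, leave the lens carriage where it is set, and do not pick up or shift anything else on the bench.

Things in the scene. Friction and masses are not known exactly. Their poses are not given: they have to be found in the camera images.
- end_stop (a point): middle of the lamp-side face of the steel end-stop block on the rail, 37 mm above the worktop; the block is 60 mm across the rail, 10 mm along it, its top at 44 mm. The detector head begins 18 mm behind this face: 84 x 78 mm, top at 84 mm. Axes as the rail's
- optical_rail: fixed aluminium rail, 480 mm long, 60 wide, 30 high, with a finned lamp housing at its left end (top at z 109 mm), two black carriages and a white detector head at its right end. Origin: underside, middle of the rail. y axis: along the rail from detector to lamp, the way the carriages slide; x axis: across it, away from the robot
- sample_carriage (a joint): position of the cuvette carriage along the rail in m: grows towards the detector (along the rail's -y axis) to 0.130 on the end stop; starts between 0 and 0.05. With its button up a blade locks it in a toothed rack under the rail's front edge, a tooth every 6 mm, one gap right at the end stop; with the button down it slides with about 1 N. The cuvette stands in an aluminium block 40 x 40 mm on it, to z 90 mm
- sample_button (a joint): travel of the cuvette carriage's lock button in m: 0 up (locked), 0.007 right down. It moves straight down against a spring, 4.5 N at the top and 6.3 N right down, and comes up by itself. The carriage is free while it is down 4 mm or more; let up on the way, it locks in the next gap
- sample_button_top (a point): centre of the top of that lock button: grey ribbed cap, 26 mm across the rail x 34 along it, on the robot's side of the carriage, top 56 mm above the worktop when up, 49 when down; rides with the carriage. Plate round it at 44 mm, bezel at 47. On its detector side stands a finger rest on the carriage, face 20.5 mm from the cap's centre, top at 71 mm: a fingertip on the cap can push it
- lens_carriage (a joint): position of the lens carriage in m, 0 to 0.012, growing towards the lamp. It is set already and must stay within 3 mm of where it starts
- lens_button_top (a point): centre of the top of the lens carriage's lock button, of the same shape and size as the other one; this carriage is the one nearer to the lamp, with the round lens on it, and is to be left alone
- read_key (a joint): travel of the key on the detector head in m: 0 up, 0.005 right down; spring of 2 N at the top, 4 N right down; comes up by itself
- read_key_top (a point): centre of the top of the detector's key: a grey rounded cap 22 x 26 mm on the robot's side of the detector head's top, its top 92 mm above the worktop when up, 8 mm proud of the head. Beside it (away from the robot) lies a flat display
- spare_cuvette: loose clear plastic cuvette, 12.5 x 12.5 x 45 mm, lying in front of the rail; a bystander. Origin: centre of its underside
- forceps: loose steel forceps, 120 x 11 x 8 mm, lying in front of the rail; a bystander. Origin: centre of the underside
- lens_can: loose black screw can, 35 mm in diameter, 50 mm high, standing in front of the rail; a bystander. Origin: centre of the underside
- timer: loose white wedge-shaped laboratory timer, 42 x 68 x 54 mm high, standing in front of the detector end; a bystander. Origin: centre of the underside
- beaker: loose glass beaker, 50 mm in diameter, 70 mm high, standing in front of the lamp end; a bystander. Origin: centre of the underside
- petri: loose covered Petri dish, 55 mm in diameter, 15 mm high, between the rail and the bench scale; a bystander. Origin: centre of the underside
- tally: loose hand tally counter, 58 x 64 x 20 mm, near the bench scale; a bystander. Origin: centre of the underside

How it is judged:
By the outcome, as a careful person would: the job done as asked, in the order asked, and still so for the second after the job is handed in, with the robot touching nothing.
It also fails if it takes over 38 s, if anything falls off the work surface, if the arm or the gripper's body presses on something with over 40 N, if the wrist force passes 120 N, or if a joint passes its speed limit or range.

ROBOT

A 6-joint arm with a two-finger parallel gripper is mounted at the origin on a cart in front of the work surface, level with it; the furniture and walls round the work are solid. World frame = base frame: x ahead of the robot, y to its left, z up, the work surface at z = 0. Lengths are in mm, angles in rad, forces in N, time in s.
With the tool pointing down it reaches from about 275 to 1000 mm from the base axis. Payload 8.4 kg.
Tool frame: the origin (TCP) lies at the very end of the fingers, on their centre line; the grasp point (between the pads) lies 19 mm behind it; y points along the fingers, x is the direction in which the jaws open and shut, and the axes are right-handed (so a half turn about y gives the same grasp; the last joint's range is limited). The gripper opens to 85 mm and grips with 20 to 120 N. Pads are 22 mm wide; open, the fingers measure 114 mm over their backs; the gripper's body (76 mm by 85 mm) begins 54 mm behind the grasp point. The pads swing forward as they close: fully open they stand 13 mm farther back than shut.
Start: joints at [-1.211, 0.353, 1.633, -0, 1.155, -0.002], TCP at [221.223, -584.541, 231.281] pointing down, gripper open.
Joint ranges: [-2.63, 2.63], [-0.92, 2.1], [0.06, 2.66], [-1.3, 4.44], [0, 2.69], [-3.02, 3.02]. Speed limits (rad/s): [2.22, 2.22, 2.79, 3.14, 3.14, 3.14].

INTERFACE

Orientations are given as [roll, pitch, yaw] about the fixed x, y, z axes, in that order (R = Rz(yaw) Ry(pitch) Rx(roll)).
In Python, from rig import r gives the robot as it stands.
- The arm moves only by the tool servo_tool, never from a script. Its argument "motion" is a list of rows, each a list of 7 numbers: the opening, from -1 (shut) to 1 (fully open), then the shift along the tool's x, y, z in m, then the turn, a rotation vector about the tool's x, y, z in units of 10 degrees (1.0 is 10 degrees). A call has 1 to 12 rows; each row is the pose to reach, as a shift and turn from the pose commanded when the call began, along the tool's axes at that moment; what a row does not reach only later rows make up. A row lasts 1/8 s, in which the tool goes at most 62.5 mm and 10.7 degrees, less where a joint would pass 70% of its speed; a pose out of reach is approached as far as the arm can. A call with a gripper value outside its range is refused whole. The fingers move at their own pace and stop on an object; "grip_force" is the grip in N (left out, the last holds). Time passes only in rows, so rows that repeat a pose let the fingers close. It gives the time, the measured TCP pose, the force and the opening at its end, in the units of the state.
- r.sense(): the state, without advancing time (a new reading comes with each control period).
- r.grab_frame(name): name is "scene" or "top" or "wrist"; returns the picture (400x640x3 uint8, red, green, blue); there is no depth.
- r.calibration(name): a dict with "fx", "fy", "cx", "cy" (pixels), "R" (3x3) and "t" (3): a world point X has camera coordinates R X + t; the wrist camera has in their place "mount" (4x4, takes a point from camera to tool coordinates, whose origin is the TCP and whose axes are the tool frame's). Camera axes: x right, y down, z forward; pixel columns grow to the right and rows downward; lengths in mm; the calibration is good to about 2 mm. A picture is of the moment at which its call begins: read the wrist's pose just before it. calibration takes no time and is no camera call.
- r.sign_off(): hands the job in, once; it reports no verdict.
The state is a dict: "clock": time; "qpos": joint angles; "qvel": joint speeds; "joint_efforts": joint torques, N m; "eef_pos": TCP position; "tcp_rot": TCP orientation; "contact_force": force on the tool from outside, world axes, zero at the start; "wrist_torque": the same for the moment, N m; "opening": opening from 0.0 (shut) to 1.0 (fully open).
Only numpy, scipy, OpenCV 4.12 (cv2) and the standard library are available. Lean on these libraries where they do the work, as an engineer would, in place of code of your own. Each camera call takes 0.05 s, during which the arm holds its last target. There are 200 camera calls.

## Working session

There is one attempt and no reset: what is moved stays moved. The work goes in short steps, Python scripts to look and compute and a tool call to move; the robot and the scene stay as the last step left them, time stands still between calls to the robot, and variables do not carry over. Pictures are saved under pics/ and viewed, on a budget of 10 in all, crops included, one or two more only if the job needs it, and the job is handed in when it is done.

Besides the shell and the picture viewer there is one more tool, called after ">>>" as name(argument=value, ...), one argument or row to a line, values as JSON. servo_tool: Moves the arm, as the interface text tells. Its arguments: {"type":"object","properties":{"motion":{"type":"array","items":{"type":"array","items":{"type":"number"}}},"grip_force":{"type":"number"}},"required":["motion"]}

```bash
mkdir -p pics
python3 - <<'E'
from rig import r
import cv2
print(r.sense())
for n in("scene","top"):
    print(n,r.calibration(n)); cv2.imwrite(f"pics/{n}0.png",r.grab_frame(n)[:,:,::-1])
print(r.calibration("wrist"))
E
```

```text
{'clock': 0.0, 'qpos': array([-1.21137494e+00,  3.53647831e-01,  1.63416197e+00, -3.03239973e-05,
        1.15518337e+00, -2.39073624e-03]), 'qvel': array([ 2.24755983e-03, -3.62928475e-04, -6.30228845e-05,  3.46254379e-04,
        1.92286756e-04,  1.38487293e-03]), 'joint_efforts': array([-1.13382572e-03, -6.05248690e+01, -3.42065763e+01, -1.96760498e-04,
        9.27662681e-03,  7.46034999e-06]), 'eef_pos': array([ 221.05620813, -584.08092224,  230.54996566]), 'tcp_rot': array([-1.57082070e+00,  1.40058248e-03, -1.20897195e+00]), 'contact_force': array([-0.47706405,  0.31545188,  0.38115077]), 'wrist_torque': array([-0.03146242, -0.02978549,  0.02538847]), 'opening': 1.0023334895584661}
scene {'fx': 420.83395520556275, 'fy': 420.83395520556275, 'cx': 317.08770519870274, 'cy': 198.16402823232315, 'R': array([[ 0.7464773 , -0.66535143, -0.00889493],
       [-0.333684  , -0.36273768, -0.87010135],
       [ 0.57569665,  0.652479  , -0.49279257]]), 't': array([-329.52313974,  270.77901314,  600.49445216])}
top {'fx': 438.94278053183274, 'fy': 438.94278053183274, 'cx': 322.94103828612504, 'cy': 201.71014671092394, 'R': array([[ 0.01561612, -0.99975522,  0.01567271],
       [-0.99784849, -0.01658072, -0.06343079],
       [ 0.06367513, -0.01464845, -0.99786317]]), 't': array([  75.17666808,  518.27331607, 1195.52452749])}
{'fx': 300.5565371584183, 'fy': 300.5565371584183, 'cx': 318.17759145478095, 'cy': 198.05547845828156, 'mount': array([[ 9.99998571e-01,  5.06550322e-04, -1.61286382e-03,
         5.14868255e-01],
       [ 1.69047961e-03, -3.07640466e-01,  9.51501175e-01,
        -1.42519512e+02],
       [-1.41989511e-05, -9.51502542e-01, -3.07640883e-01,
         7.83917586e+01],
       [ 0.00000000e+00,  0.00000000e+00,  0.00000000e+00,
         1.00000000e+00]])}
```

View pics/top0.png

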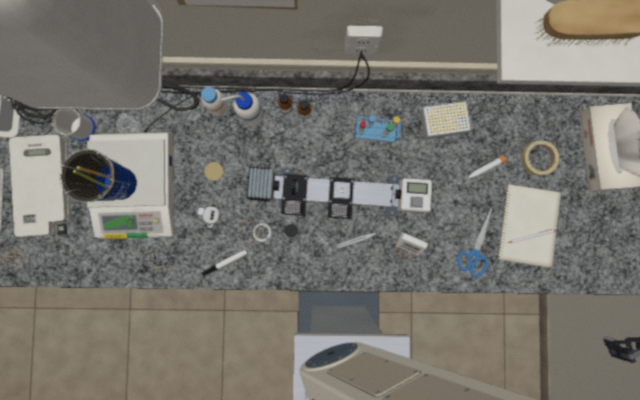

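View pics/scene0.png

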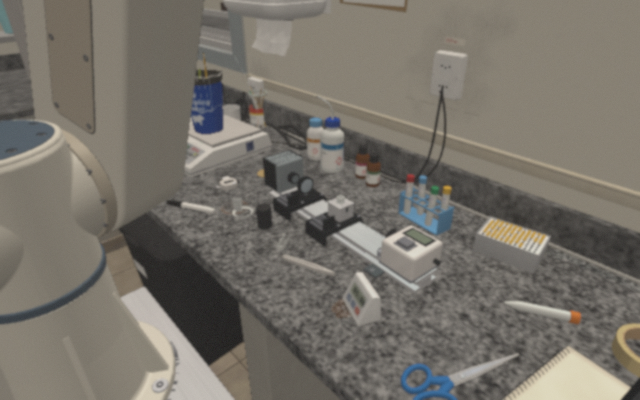

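The top view shows the rail from about (275,188) to (430,195). The cuvette carriage is at (341,189) with its button at (341,211), and the detector key is at about (417,202). Next I'll measure these positions.

```bash
cat > h.py <<'E'
import numpy as np, cv2
from rig import r
from scipy.spatial.transform import Rotation as Ro
def fixed(n):
    c=r.calibration(n); R=np.array(c["R"]);return c,R.T,-R.T@np.array(c["t"])
def wristcam(s):
    c=r.calibration("wrist"); M=np.array(c["mount"]); T=Ro.from_euler("xyz",s["tcp_rot"]).as_matrix()
    return c,T@M[:3,:3],T@M[:3,3]+s["eef_pos"]
def cast(cam,u,v,z):
    c,A,o=cam; d=A@np.array([(u-c["cx"])/c["fx"],(v-c["cy"])/c["fy"],1]); return o+d*(z-o[2])/d[2]
def tool(s,target,R=None):
    T=Ro.from_euler("xyz",s["tcp_rot"]).as_matrix(); return T.T@(np.array(target)-s["eef_pos"])
E
python3 - <<'E'
from h import *
t=fixed("top")
for n,u,v,z in[("button",341,211,56),("lensbtn",293,208,56),("key",417,202,92),("block",342,189,90),("railL",275,188,30),("railR",398,195,30),("stop",396,194,44),("det",416,195,84)]:
    print(n,cast(t,u,v,z).round(1))
im=cv2.imread("pics/top0.png")[150:260,240:450]; cv2.imwrite("pics/c1.png",cv2.resize(im,None,fx=3.8,fy=3.8,interpolation=cv2.INTER_CUBIC))
T=Ro.from_euler("xyz",r.sense()["tcp_rot"]).as_matrix();print(T.round(2))
E
```

```text
button [490.4  35.6  56. ]
lensbtn [496.3 163.6  56. ]
key [ 515.4 -159.4   92. ]
block [546.2  35.6  90. ]
railL [551.4 215.1  30. ]
railR [ 537.9 -121.5   30. ]
stop [ 539.4 -113.4   44. ]
det [ 534.3 -158.6   84. ]
[[ 0.35 -0.    0.94]
 [-0.94  0.    0.35]
 [-0.   -1.   -0.  ]]
```

View pics/c1.png

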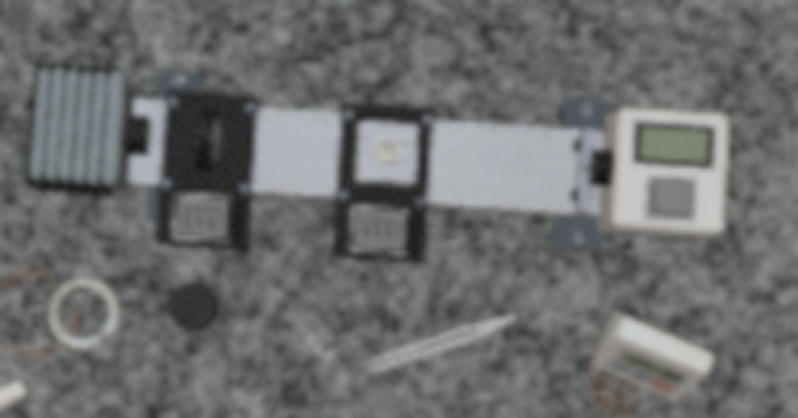

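>>> servo_tool(
  motion=[
    [-1,-0.4,0,0.455,0,2.3,0],
    [-1,-0.4,0,0.455,0,2.3,0],
    [-1,-0.4,0,0.455,0,2.3,0],
    [-1,-0.4,0,0.455,0,2.3,0],
    [-1,-0.4,0,0.455,0,2.3,0],
    [-1,-0.4,0,0.455,0,2.3,0],
    [-1,-0.4,0,0.455,0,2.3,0],
    [-1,-0.4,0,0.455,0,2.3,0],
    [-1,-0.4,0,0.455,0,2.3,0],
    [-1,-0.4,0,0.455,0,2.3,0],
    [-1,-0.4,0,0.455,0,2.3,0],
    [-1,-0.4,0,0.455,0,2.3,0],
  ],
  grip_force=60,
)

```text
clock: 1.6
eef_pos: [504.7, -49.5, 230.9]
tcp_rot: [-1.572, -0.0, -1.61]
contact_force: [-0.7, 0.2, 0.6]
opening: 0.002
```

Run:
```python
from h import *
s=r.sense(); im=r.grab_frame("wrist"); cv2.imwrite("pics/w1.png",im[:,:,::-1]); print(s["eef_pos"],s["tcp_rot"],s["clock"],abs(s["qvel"]).max(),s["opening"],s["contact_force"])
import pickle; pickle.dump({k:np.array(v) for k,v in s.items()},open("w1.pkl","wb"))
```

```text
[504.68995415 -49.51441659 230.91826307] [-1.57180342e+00 -2.71149217e-04 -1.60968051e+00] 1.6 0.02478258754928333 0.001522399537051193 [-0.66991181  0.23378243  0.61611387]
```

View pics/w1.png

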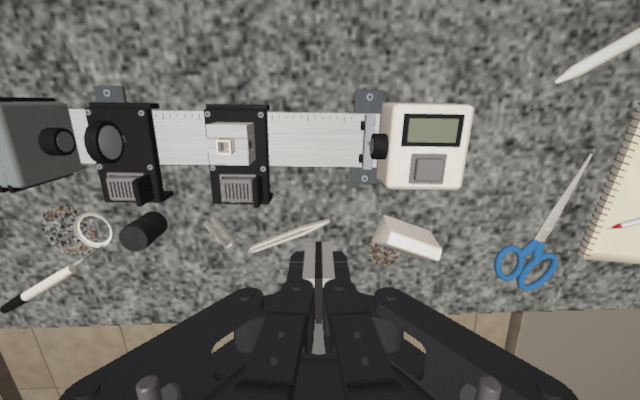

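The wrist view shows the sample button at about (239,188), the key at about (429,169), the end stop at about (368,140) and the fingertip at (318,245). I'll refine the two caps with colour masks.

Run:
```python
from h import *
import pickle
s=pickle.load(open("w1.pkl","rb")); w=wristcam(s); im=cv2.imread("pics/w1.png"); g=cv2.cvtColor(im,cv2.COLOR_BGR2GRAY)
def blob(x0,y0,x1,y1,lo,hi):
    m=cv2.inRange(g[y0:y1,x0:x1],lo,hi); m=cv2.morphologyEx(m,cv2.MORPH_CLOSE,np.ones((5,5)))
    m=cv2.morphologyEx(m,cv2.MORPH_OPEN,np.ones((5,5)))
    c=max(cv2.findContours(m,0,2)[0],key=cv2.contourArea); (u,v),wh,a=cv2.minAreaRect(c); return u+x0,v+y0,wh,a
b=blob(214,172,268,207,60,200); k=blob(408,152,452,186,70,165); l=blob(102,168,150,204,60,200)
for n,q,z in(("btn",b,56),("key",k,92),("lens",l,56)): print(n,q,cast(w,q[0],q[1],z).round(1))
# corners of bbox in world
for q,z in((b,56),(k,92)):
    for c in cv2.boxPoints(((q[0],q[1]),q[2],q[3])): print(cast(w,*c,z).round(1))
for u,v in((268,113),(365,112),(268,165),(365,167)): print("rail",cast(w,u,v,30).round(1))
print("stop",cast(w,363,140,44).round(1), "det left front", cast(w,384,188,84).round(1))
cv2.imwrite("pics/c2.png",cv2.resize(im[85:215,200:480],None,fx=2.85,fy=2.85,interpolation=cv2.INTER_CUBIC))
```

```text
btn (234.5, 189.0, (34.0, 41.0), 90.0) [494.3  42.8  56. ]
key (426.0253562927246, 167.48073196411133, (35.579811096191406, 33.6431884765625), 7.765166282653809) [ 518.6 -153.1   92. ]
lens (121.0, 187.5, (31.0, 38.0), 90.0) [500.8 167.2  56. ]
[514.2  62.5  56. ]
[512.5  18.3  56. ]
[473.7  22.3  56. ]
[475.4  68.2  56. ]
[ 505.3 -134.9   92. ]
[ 537.4 -137.5   92. ]
[ 531.6 -170.8   92. ]
[ 499.1 -169.4   92. ]
rail [572.3   2.9  30. ]
rail [ 569.2 -103.7   30. ]
rail [514.4   8.2  30. ]
rail [ 507.7 -104.3   30. ]
stop [540.6 -99.7  44. ] det left front [ 497.4 -115.4   84. ]
```

View pics/c2.png

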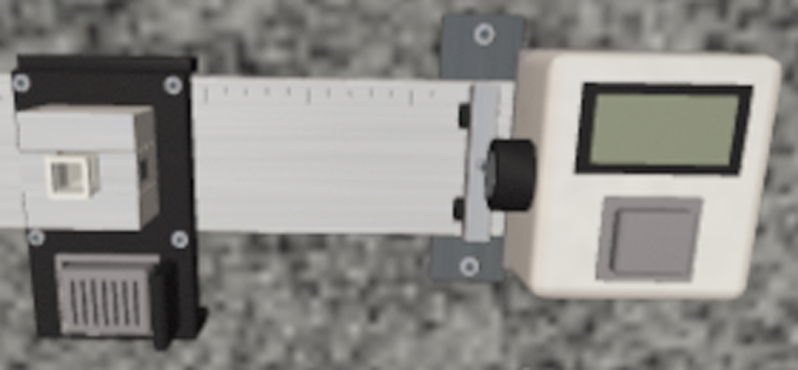

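Run:
```python
from h import *
import pickle
s=pickle.load(open("w1.pkl","rb")); w=wristcam(s)
f=lambda x,y,z: cast(w,200+x/2.85,85+y/2.85,z).round(1)
for n,x,y,z in(("cap",106,298,56),("capL",60,298,56),("capR",152,298,56),("capT",106,263,56),("capB",106,333,56),("key",653,242,92),("keyL",613,242,92),("keyR",692,242,92),("keyT",653,207,92),("keyB",653,277,92),("restTop R edge",163,300,71),("stopface",467,165,44),("plateR",196,150,44)): print(n,f(x,y,z))
t=fixed("top"); print("top:",cast(t,339.5,210.5,56),cast(t,416.3,202.1,92))
s2=r.sense(); T=Ro.from_euler("xyz",s2["tcp_rot"]).as_matrix(); print(T.round(3)); print(tool(s2,[493,40,100]))
```

```text
cap [493.5  39.9  56. ]
capL [494.2  57.7  56. ]
capR [492.8  22.2  56. ]
capT [507.4  38.2  56. ]
capB [479.3  41.7  56. ]
key [ 516.1 -156.2   92. ]
keyL [ 516.7 -142.8   92. ]
keyR [ 515.6 -169.3   92. ]
keyT [ 528.  -155.3   92. ]
keyB [ 504.  -157.1   92. ]
restTop R edge [496.2  14.6  71. ]
stopface [ 537.5 -100.7   44. ]
plateR [547.1   2.1  44. ]
top: [491.68584886  39.59037136  56.        ] [ 515.14758073 -157.59410179   92.        ]
[[-0.04  -0.001  0.999]
 [-0.999 -0.    -0.04 ]
 [ 0.    -1.    -0.001]]
[-89.49045359 130.99505177 -15.02250234]
```

>>> servo_tool(
  motion=[
    [-1,-0.06,0,-0.015,0,0,0],
    [-1,-0.092,0.05,-0.015,0,0,0],
    [-1,-0.092,0.11,-0.015,0,0,0],
    [-1,-0.092,0.15,-0.015,0,0,0],
    [-1,-0.092,0.161,-0.015,0,0,0],
    [-1,-0.092,0.161,-0.015,0,0,0],
  ],
)

```text
clock: 2.4
eef_pos: [493.9, 42.4, 70.5]
tcp_rot: [-1.571, -0.0, -1.612]
contact_force: [-0.3, 0.2, 0.0]
opening: -0.005
```

Run:
```python
from h import *
s=r.sense(); im=r.grab_frame("wrist")[:,:,::-1]; cv2.imwrite("pics/w2.png",im[100:340,130:530]); print(s["eef_pos"],s["contact_force"])
```

```text
[493.88812613  42.36404462  70.54393069] [-0.33035251  0.23738234  0.0443282 ]
```

View pics/w2.png

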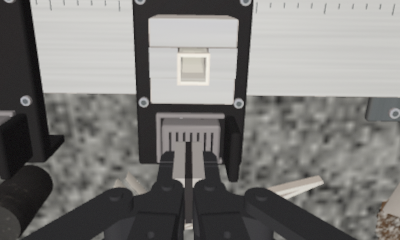

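Fingertips are centred over the ribbed cap (crop 190,143), with the finger rest clear to the right (crop 232,150). Pressing.

>>> servo_tool(
  motion=[
    [-1,0,0.01,0,0,0,0],
    [-1,0,0.017,0,0,0,0],
    [-1,0,0.0205,0,0,0,0],
    [-1,0,0.0205,0,0,0,0],
  ],
)

```text
clock: 2.95
eef_pos: [494.6, 43.2, 50.0]
tcp_rot: [-1.57, 0.0, -1.61]
contact_force: [0.6, -0.2, 5.5]
opening: 0.003
```

>>> servo_tool(
  motion=[
    [-1,0,0.0015,0,0,0,0],
    [-1,0,0.0015,0,0,0,0],
  ],
)

```text
clock: 3.2
eef_pos: [494.6, 43.2, 48.9]
tcp_rot: [-1.569, 0.0, -1.61]
contact_force: [1.0, -0.0, 6.4]
opening: 0.005
```

>>> servo_tool(
  motion=[
    [-1,0.006,0,0,0,0,0],
    [-1,0.012,0,0,0,0,0],
    [-1,0.02,0,0,0,0,0],
    [-1,0.03,0,0,0,0,0],
    [-1,0.04,0,0,0,0,0],
    [-1,0.05,0,0,0,0,0],
    [-1,0.06,0,0,0,0,0],
    [-1,0.07,0,0,0,0,0],
    [-1,0.08,0,0,0,0,0],
    [-1,0.088,0,0,0,0,0],
    [-1,0.09,0,0,0,0,0],
    [-1,0.09,0,0,0,0,0],
  ],
)

```text
clock: 4.7
eef_pos: [489.8, -46.9, 48.8]
tcp_rot: [-1.572, -0.0, -1.611]
contact_force: [-3.5, 0.4, 12.7]
opening: 0.001
```

Run:
```python
from h import *
s=r.sense(); im=r.grab_frame("wrist")[:,:,::-1]; cv2.imwrite("pics/w3.png",im[80:340,130:530]); print(s["eef_pos"],s["contact_force"])
```

```text
[489.80163411 -46.94206074  48.84163462] [-3.50867334  0.44849829 12.67502538]
```

View pics/w3.png

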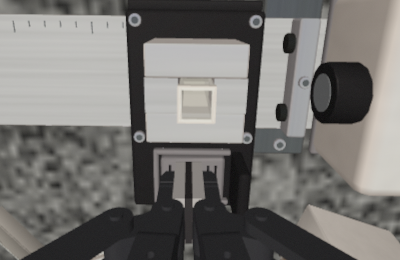

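The carriage is following with its cap down. The plate edge (crop x 262) is still about 10 mm from the stop's pads (x 283). I'll push on gently.

>>> servo_tool(
  motion=[
    [-1,0.005,0,0,0,0,0],
    [-1,0.01,0,0,0,0,0],
    [-1,0.014,0,0,0,0,0],
    [-1,0.018,0,0,0,0,0],
    [-1,0.018,0,0,0,0,0],
  ],
)

```text
clock: 5.38
eef_pos: [489.9, -64.5, 48.9]
tcp_rot: [-1.57, 0.001, -1.611]
contact_force: [-1.2, 4.2, 9.2]
opening: -0.002
```

>>> servo_tool(
  motion=[
    [-1,0.003,0,0,0,0,0],
    [-1,0.005,0,0,0,0,0],
    [-1,0.005,0,0,0,0,0],
  ],
)

```text
clock: 5.75
eef_pos: [489.9, -68.3, 48.9]
tcp_rot: [-1.57, 0.002, -1.612]
contact_force: [-0.3, 12.9, 8.9]
opening: 0.003
```

Run:
```python
from h import *
s=r.sense(); im=r.grab_frame("wrist")[:,:,::-1]; cv2.imwrite("pics/w4.png",im[80:340,130:530]); print(s["eef_pos"],s["contact_force"])
```

```text
[489.92684135 -68.25700755  48.86715435] [-0.2753638  12.85846061  8.92581498]
```

View pics/w4.png

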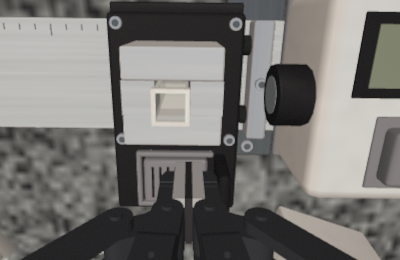

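The carriage plate is up against the stop's bumpers (crop x about 243), the finger is on the rest, and 13 N of push confirms the stop. Lifting straight up now.

>>> servo_tool(
  motion=[
    [-1,0,-0.004,0,0,0,0],
    [-1,0,-0.009,0,0,0,0],
    [-1,0,-0.014,0,0,0,0],
    [-1,-0.006,-0.02,0,0,0,0],
    [-1,-0.006,-0.07,0,0,0,0],
    [-1,-0.006,-0.07,0,0,0,0],
  ],
)

```text
clock: 6.55
eef_pos: [492.0, -63.9, 121.4]
tcp_rot: [-1.565, -0.001, -1.61]
contact_force: [0.6, -0.2, 0.6]
opening: -0.003
```

Run:
```python
from h import *
s=r.sense(); im=r.grab_frame("wrist")[:,:,::-1]; cv2.imwrite("pics/w5.png",im[60:340,80:600]); print(s["eef_pos"],s["contact_force"],s["clock"]); print(tool(s,[515.7,-156.8,98]))
import pickle; pickle.dump({k:np.array(v) for k,v in s.items()},open("w5.pkl","wb"))
```

```text
[491.97269458 -63.90092879 121.38845542] [ 0.60349198 -0.15093182  0.63632798] 6.55
[91.87470281 23.61174422 27.23539645]
```

View pics/w5.png

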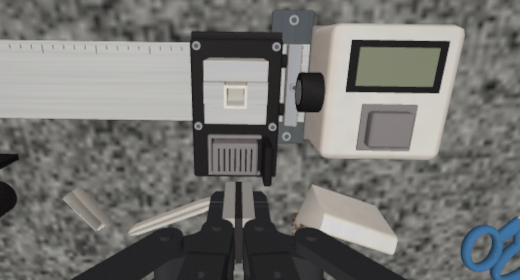

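The button is up and the carriage is at the stop, with the same ~3.5 mm bumper gap as when it was pressed home. The key's top is at crop (391,129).

Run:
```python
from h import *
import pickle
s=pickle.load(open("w5.pkl","rb")); w=wristcam(s)
print("key",cast(w,471,189,92),"cap",cast(w,315,215,56),"gap",cast(w,362,160,44)-cast(w,367,160,44))
print(tool(s,[515,-157,98]))
```

```text
key [ 517.07920098 -156.41380183   92.        ] cap [490.50245784 -61.86382786  56.        ] gap [0.14527429 3.69386935 0.        ]
[92.10216049 23.60784181 26.54384184]
```

>>> servo_tool(
  motion=[
    [-1,0.05,0,0.014,0,0,0],
    [-1,0.092,0,0.027,0,0,0],
    [-1,0.092,0.012,0.027,0,0,0],
    [-1,0.092,0.024,0.027,0,0,0],
    [-1,0.092,0.03,0.027,0,0,0],
    [-1,0.092,0.034,0.027,0,0,0],
    [-1,0.092,0.034,0.027,0,0,0],
  ],
)

```text
clock: 7.48
eef_pos: [511.8, -155.8, 86.5]
tcp_rot: [-1.573, 0.0, -1.609]
contact_force: [-14.2, 2.1, 38.7]
opening: 0.002
```

>>> servo_tool(
  motion=[
    [-1,0,-0.005,0,0,0,0],
    [-1,0,-0.015,0,0,0,0],
    [-1,0,-0.06,0,0,0,0],
    [-1,0,-0.1,-0.02,0,0,0],
    [-1,0,-0.1,-0.02,0,0,0],
    [-1,0,-0.1,-0.02,0,0,0],
  ],
)

```text
clock: 8.22
eef_pos: [492.9, -155.6, 183.9]
tcp_rot: [-1.571, 0.0, -1.61]
contact_force: [0.7, 0.2, -0.4]
opening: 0.003
```

Run:
```python
from h import *
s=r.sense(); im=r.grab_frame("wrist")[:,:,::-1]; cv2.imwrite("pics/w6.png",im); print(s["eef_pos"],s["contact_force"],s["clock"])
```

```text
[ 492.8594608  -155.56466503  183.92502236] [ 0.67620357  0.2169573  -0.40730485] 8.225
```

View pics/w6.png

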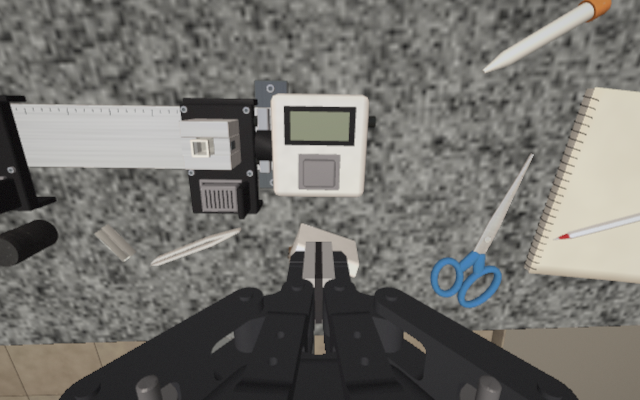

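The carriage is at the stop with its button (221,197) up. The key (319,173) is up and the bystanders in view look undisturbed. Handing in.

```bash
python3 -c "
from rig import r
print(r.sign_off())"
```

```text
the job is handed in; nothing more can be done
None
```

The job is done and handed in at 8.2 s on the clock, well inside the 38 s limit. The hand-in gave no verdict.

- **Carriage:** I pressed the cuvette carriage's button down to 48.9 mm, its bottom, and kept it there for the whole slide of about 102 mm. At the end stop the push rose to 13 N. I then lifted straight up. The last pictures show the button up and the carriage resting against the stop's bumpers. I judged the lock by that and by its not having moved; I did not pull on it to test.
- **Detector key:** I pressed it right down, with the fingertips at 86.5 mm against an expected 87 mm, and let it come up. The last picture shows it up.
- **Force and position on the key:** The press peaked at about 39 N, more than the key needed. It was made by the fingertips and landed about 4 mm off the key's centre.
- **Everything else:** I never went near the lens carriage. The cuvette, forceps, timer and lens can look undisturbed in the last picture. The beaker, Petri dish and tally counter were out of that view and away from the arm's path. I did not measure any of these positions again.

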